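Dial open the padlock on the instrument case and take it off

ROBOT

A 6-joint arm with a two-finger parallel gripper is mounted at the origin on a cart in front of the work surface, level with it; the furniture and walls round the work are solid. World frame = base frame: x ahead of the robot, y to its left, z up, the work surface at z = 0. Lengths are in m, angles in rad, forces in N, time in s.
With the tool pointing down it reaches from about 0.325 to 0.9 m from the base axis. Payload 6.1 kg.
Tool frame: the origin (TCP) lies at the very end of the fingers, on their centre line; the grasp point (between the pads) lies 19 mm behind it; z points along the fingers, y is the direction in which the jaws open and shut (so a half turn about z gives the same grasp; the last joint's range is limited). The gripper opens to 85 mm and grips with 20 to 120 N. Pads are 22 mm wide; open, the fingers measure 114 mm over their backs; the gripper's body (76 mm by 85 mm) begins 54 mm behind the grasp point. The pads swing forward as they close: fully open they stand 13 mm farther back than shut.
Start: joints at [-1.378, 0.22, 1.526, -0, 1.395, -0.126], TCP at [0.196, -0.594, 0.231] pointing down, gripper open.
Joint ranges: [-2.98, 2.98], [-0.91, 2.08], [0.09, 2.57], [-1.24, 4.39], [0.2, 2.65], [-2.68, 2.68]. Speed limits (rad/s): [2.57, 2.57, 3.01, 3.14, 3.14, 3.14].

INTERFACE

Orientations are given as a unit quaternion [w, x, y, z].
In Python, from bench import manip gives the robot as it stands. Calls block until the motion is done:
- manip.move_ptp(position, orientation): joint-space move of the TCP to a pose.
- manip.move_l(position, attitude=None, max_speed=0.15): straight line of the TCP; attitude=None keeps the orientation; max_speed is the mean speed in m/s.
- manip.set_joints(angles): joint-space move.
- manip.move_gripper(opening, force=None): opening from 0.0 (shut) to 1.0 (fully open); force is the grip in N (None keeps the last); returns when the fingers have stopped.
- manip.wait(seconds).
- manip.solve_ik(position, orientation): joint angles nearest the present ones, or None.
- manip.observe(): the state.
- manip.snapshot(name): name is "side" or "top" or "wrist"; returns the picture (400x640x3 uint8, red, green, blue); there is no depth.
- manip.calibration(name): a dict with "camera_matrix" (3x3 intrinsics, pixels), "pose" (4x4, takes a point from camera to world coordinates). Camera axes: x right, y up, looking along -z (the intrinsics and any distortion apply to the point x, -y, -z); pixel columns grow to the right and rows downward; lengths in m; the calibration is good to about 2 mm. The wrist camera is an equidistant fisheye: a pixel r from the principal point sees the ray r / f radians off the axis. A picture is of the moment at which its call begins: read the wrist's pose just before it. calibration takes no time and is no camera call; for the wrist camera it gives the pose at the moment of the call.
A pose or a line that the arm cannot do raises manip.Unreachable and nothing moves.
- manip.finish_job(): hands the job in, once; it reports no verdict.
The state is a dict: "clock": time; "joints": joint angles; "joint_vel": joint speeds; "tau": joint torques, N m; "ee_pos": TCP position; "orientation": TCP orientation; "wrist_force": force on the tool from outside, world axes, zero at the start; "moment": the same for the moment, N m; "finger_gap": opening from 0.0 (shut) to 1.0 (fully open).
Only numpy, scipy, OpenCV 4.12 (cv2) and the standard library are available. Lean on these libraries where they do the work, as an engineer would, in place of code of your own. Each camera call takes 0.05 s, during which the arm holds its last target.

TASK

The instrument case is locked by the laminated steel padlock that stands on its front lug, and the earlier numbers of the combination are already dialled in. Turn the black dial through its clicks until its white pointer stands at the green mark on the lock body, pull the lock up until the shackle is fully open, then unhook it from the lug. Finish while holding the lock up in the gripper, upright with its dial on top and its shackle still open, the whole of it higher than the case lid and touching nothing else; do not disturb the circuit board, the cutters or the tape roll.

Things in the scene. Friction and masses are not known exactly. Their poses are not given: they have to be found in the camera images.
- case: Closed dark grey instrument case, fixed to the bench, 170 mm deep (its x) by 230 mm wide (its y), lid top 107 mm above the bench. Origin at the centre of its underside; x points from its front (robot's side) to its back. From the middle of the front a forked lug sticks out 59 mm: a level plate 44 mm wide and 6 mm thick, its top 75 mm above the bench.
- lug_top (a point): Point on the lug's top face, on its middle line, 34 mm in front of the case front, midway between the hole and the slot; axes as the case's. The slot is 12 mm wide, runs along x, holds the long shackle leg 15 mm in front of this point and is open at the lug's front edge (25 mm in front), so a leg in it can leave towards the case's -x.
- lug_hole (a point): Centre of the mouth of the lug's through hole (12 mm wide, 6 mm deep, vertical), on the lug's top face, 19 mm in front of the case front. The free leg of the shackle stands in it with 2.5 mm of play all round. Dialling may turn the lock askew by up to 0.17 rad within this play; turn it straight to the case and centre it over lug_top before pulling, or the legs rub on the lug and the shackle is pushed back in when the lock is lowered.
- padlock_mid (a point): Point on the upright middle line of the padlock (loose, about 0.4 kg, laminated steel), half-way up body and dial: 35 mm above the body's lower face, which stands on the lug; z up. The body is 52 mm along its x (nearly the case's x), 36 mm along its y (the sides to grip), 50 mm high, 8 mm in front of the case. A green mark lies on its top face at the -x edge. The shackle points down, legs at x = -15 and +15 mm.
- bow (a point): Middle of the shackle's straight bow, a round steel bar of 7 mm under the lug along the lock's x. Its axis is 21.5 mm below the body's lower face when shut (the lock can rise 12 mm before the bow meets the lug's underside), 47.5 mm when open. Open the shackle by lifting the body 38 mm in all: the lug holds the bow back.
- free_tip (a point): Tip of the shackle's short free leg (7 mm thick), at x = +15 mm in the lock, in line with the lug's hole. Shut, it is 12 mm up inside the body; fully open, 14 mm below the body's lower face. With the body then lowered to 4 mm above the lug, this tip is 4 mm under the lug, which fits through the gap: draw the lock 50 mm or more along the case's -x, then raise it.
- knob_mid (a point): On the dial's axis (the lock's upright middle line), 12 mm above the body's top face, half-way up the grip. The dial: a black skirt of 36 mm diameter, 4 mm high, and on it a fluted grip of 27 mm diameter, its top 19.5 mm above the body's top face. Grip the fluted part with the fingertips above the skirt. A white pointer runs on the grip's top and the skirt along this point's -x axis.
- dial (a joint): Angle of the dial in the lock body, rad, growing counterclockwise seen from above. 0: pointer at the green mark, where the lock opens (within about 0.15). It starts at 0.8 to 2.8, so turn it clockwise. It clicks into a hollow every 30 degrees (0.524 rad), one of them at 0; a click takes about 0.06 N m. With the shackle open it is blocked.
- shackle (a joint): Travel of the shackle out of the body, m: 0 shut, 0.026 fully open. It slides with 4 N of friction and stays where it is left; with the dial off its mark it is locked within 2 mm.
- board: Green circuit board on posts, 62 x 95 x 14 mm, lying loose on the bench; bystander. Origin at the centre of its underside.
- cutters: Flush cutters with orange grips, 62 x 125 x 12 mm, lying loose; bystander. Origin at the centre of the underside.
- tape: Roll of amber tape, 96 mm diameter, 15 mm high, lying loose; bystander. Origin at the centre of its underside.
Things that resemble listed ones, but are neither listed nor needed, are in the scene too. What is shaped like the part that bears padlock_mid but blue or purple is not meant.

How it is judged:
By the outcome, as a careful person would: the job done as asked, in the order asked, and still so for the second after the job is handed in, while the arm keeps its last pose, push and grip.
It also fails if it takes over 58 s, if anything falls off the work surface, if the arm or the gripper's body presses on something with over 40 N, if the wrist force passes 120 N, or if a joint passes its speed limit or range.

## Working session

There is one attempt and no reset: what is moved stays moved. The work goes in short steps, each a Python script; the robot and the scene stay as the last script left them, time stands still between calls to the robot, and variables do not carry over. Pictures are saved under pics/ and viewed, and the job is handed in when it is done.

```bash
ls; mkdir -p pics
python3 - <<'E'
from bench import manip
import cv2,numpy as np
np.set_printoptions(precision=4,suppress=True)
o=manip.observe();print(o)
for n in("side","top","wrist"):
    c=manip.calibration(n);print(n,c)
    cv2.imwrite(f"pics/{n}0.png",cv2.cvtColor(manip.snapshot(n),cv2.COLOR_RGB2BGR))
E
```

```text
pics
{'clock': 0.0, 'joints': array([-1.3781,  0.2212,  1.5276, -0.    ,  1.3947, -0.1261]), 'joint_vel': array([-0.0006, -0.0003,  0.0004, -0.0003,  0.0009, -0.    ]), 'tau': array([  0.0005, -49.6897, -38.9394,  -0.0002,   0.0109,   0.    ]), 'ee_pos': array([ 0.1958, -0.5929,  0.2302]), 'orientation': array([-0.001 ,  0.9873,  0.1587, -0.    ]), 'wrist_force': array([-0.0462,  0.4314, -0.2983]), 'moment': array([ 0.0442, -0.0151, -0.0296]), 'finger_gap': 1.0008992158574883}
side {'camera_matrix': array([[465.5663,   0.    , 321.5493],
       [  0.    , 465.5663, 192.9   ],
       [  0.    ,   0.    ,   1.    ]]), 'pose': array([[-0.985 ,  0.0757, -0.1549,  0.3852],
       [-0.1724, -0.4281,  0.8871,  0.9645],
       [ 0.0008,  0.9006,  0.4347,  0.5835],
       [ 0.    ,  0.    ,  0.    ,  1.    ]])}
top {'camera_matrix': array([[363.7496,   0.    , 314.3866],
       [  0.    , 363.7496, 197.1119],
       [  0.    ,   0.    ,   1.    ]]), 'pose': array([[ 0.0221,  0.9982, -0.055 ,  0.5161],
       [-0.9998,  0.0222, -0.0004, -0.0327],
       [ 0.0008,  0.055 ,  0.9985,  1.0044],
       [ 0.    ,  0.    ,  0.    ,  1.    ]])}
wrist {'camera_matrix': array([[309.7069,   0.    , 325.1606],
       [  0.    , 309.7069, 197.0288],
       [  0.    ,   0.    ,   1.    ]]), 'pose': array([[ 0.313 ,  0.904 ,  0.2912,  0.2699],
       [-0.9498,  0.2983,  0.0947, -0.5677],
       [-0.0013, -0.3062,  0.952 ,  0.3732],
       [ 0.    ,  0.    ,  0.    ,  1.    ]])}
```

View pics/side0.png

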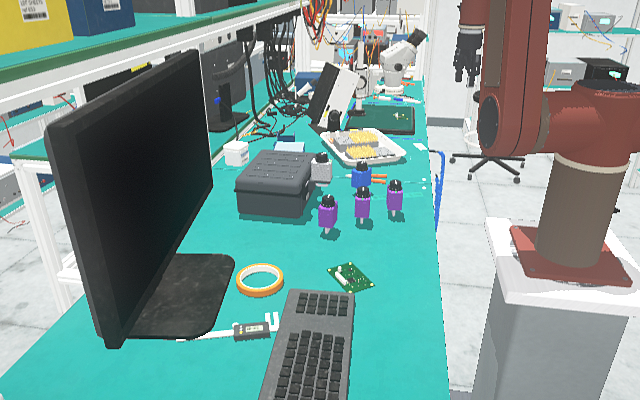

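View pics/top0.png

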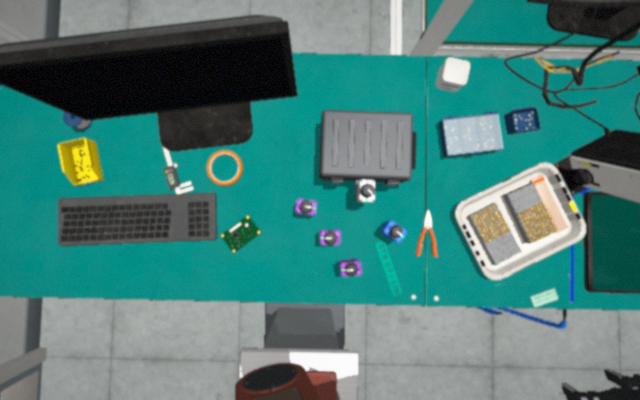

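View pics/wrist0.png

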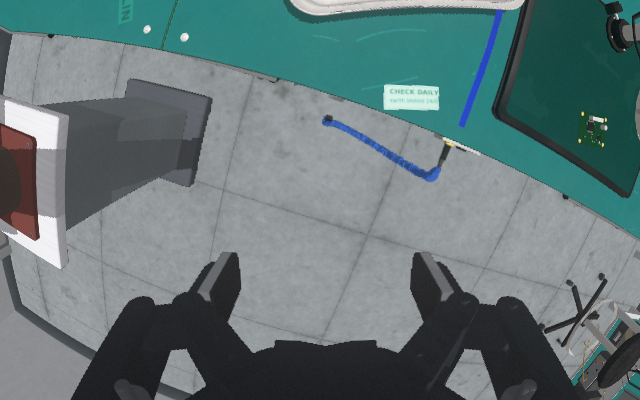

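```bash
cat > h.py <<'E'
import numpy as np,cv2
from bench import manip
from scipy.spatial.transform import Rotation as R
np.set_printoptions(precision=4,suppress=True)
def ray(name,uv,cal=None):
    c=cal or manip.calibration(name);K=c["camera_matrix"];T=c["pose"]
    a=(uv[0]-K[0,2])/K[0,0];b=(uv[1]-K[1,2])/K[1,1]
    if name=="wrist":
        r=np.hypot(a,b);s=np.sin(r)/r if r>1e-9 else 1
        d=np.array([a*s,-b*s,-np.cos(r)])
    else: d=np.array([a,-b,-1.])
    d=T[:3,:3]@d
    return T[:3,3],d/np.linalg.norm(d)
def plane(name,uv,z,cal=None):
    p,d=ray(name,uv,cal);return p+d*(z-p[2])/d[2]
def tri(rays):
    A=np.zeros((3,3));b=np.zeros(3)
    for p,d in rays:
        M=np.eye(3)-np.outer(d,d);A+=M;b+=M@p
    x=np.linalg.solve(A,b)
    return x,[np.linalg.norm((np.eye(3)-np.outer(d,d))@(x-p)) for p,d in rays]
def proj(name,X,cal=None):
    c=cal or manip.calibration(name);K=c["camera_matrix"];T=c["pose"]
    q=T[:3,:3].T@(np.asarray(X)-T[:3,3]);v=np.array([q[0],-q[1],-q[2]])
    if name=="wrist":
        rho=np.hypot(v[0],v[1]);th=np.arctan2(rho,v[2]);w=v[:2]/rho*th
    else: w=v[:2]/v[2]
    return np.array([K[0,0]*w[0]+K[0,2],K[1,1]*w[1]+K[1,2]])
def quat(yaw):  # tool down, tool y axis at angle yaw from world y
    M=R.from_euler('z',yaw)*R.from_matrix(np.diag([1.,-1,-1]))
    q=M.as_quat();return [q[3],q[0],q[1],q[2]]
def Rt():
    q=manip.observe()["orientation"];return R.from_quat([q[1],q[2],q[3],q[0]]).as_matrix()
def snap(name,f,crop=None,scale=1):
    c=manip.calibration(name);o=manip.observe();im=cv2.cvtColor(manip.snapshot(name),cv2.COLOR_RGB2BGR)
    cv2.imwrite(f"pics/{f}_raw.png",im)
    np.savez(f"pics/{f}.npz",K=c["camera_matrix"],T=c["pose"])
    v=im
    if crop: x0,y0,x1,y1=crop;v=im[y0:y1,x0:x1]
    if scale!=1: v=cv2.resize(v,None,fx=scale,fy=scale,interpolation=cv2.INTER_CUBIC)
    cv2.imwrite(f"pics/{f}.png",v)
    return im
def cal(f):
    d=np.load(f"pics/{f}.npz");return dict(camera_matrix=d["K"],pose=d["T"])
E
python3 - <<'E'
from h import *
print("lock top",plane("top",(367,185),.145))
for uv in [(323,110),(411,112),(412,183),(320,179)]: print(plane("top",uv,.107))
for n,c in (("top",(310,90,440,260)),("side",(220,130,420,250))):
    im=cv2.imread(f"pics/{n}0.png");x0,y0,x1,y1=c
    cv2.imwrite(f"pics/{n}0c.png",cv2.resize(im[y0:y1,x0:x1],None,fx=4 if n=="side" else 3.5,fy=4 if n=="side" else 3.5,interpolation=cv2.INTER_CUBIC))
c=manip.calibration("wrist")["pose"];M=Rt();p=manip.observe()["ee_pos"]
print(M.T@c[:3,:3]);print(M.T@(c[:3,3]-p))
E
```

```text
lock top [ 0.5949 -0.1564  0.145 ]
[ 0.7844 -0.049   0.107 ]
[ 0.7842 -0.2694  0.107 ]
[ 0.6059 -0.2732  0.107 ]
[ 0.6108 -0.0452  0.107 ]
[[-0.0004  0.9519  0.3065]
 [ 1.      0.0005 -0.0003]
 [-0.0005  0.3065 -0.9519]]
[ 0.0783 -0.001  -0.1429]
```

Run:
```python
from h import *
a=cv2.imread("pics/top0c.png");print(a.shape)
```

```text
(595, 455, 3)
```

View pics/top0c.png

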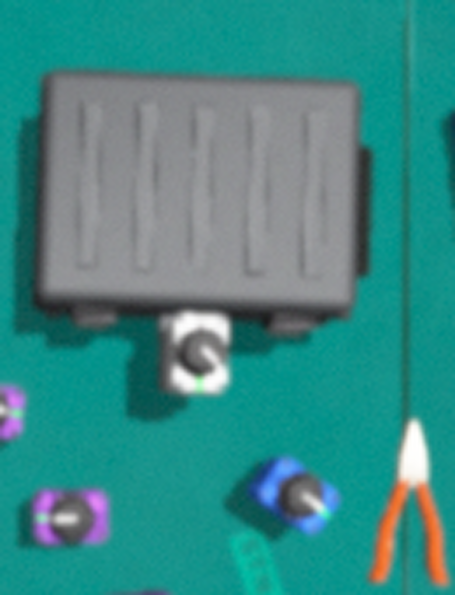

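View pics/side0c.png

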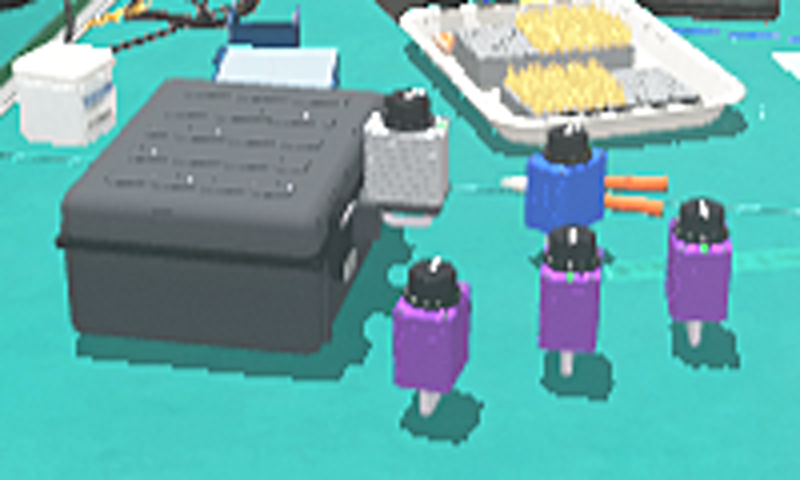

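Run:
```python
from h import *
q=quat(0)
print(manip.solve_ik([.53,-.11,.25],q))
for i,y in enumerate((-.22,-.10)):
    manip.move_ptp([.53,y,.26],q); manip.wait(.2)
    snap("wrist",f"w{i+1}")
o=manip.observe();print(o["clock"],o["ee_pos"],o["joints"],o["wrist_force"])
```

```text
[-0.3504  0.0077  1.7228 -0.      1.4112  1.2204]
3.025 [ 0.53   -0.1011  0.2599] [-0.3345 -0.0025  1.7144 -0.0002  1.4298  1.2379] [ 0.7386 -0.4157  0.0472]
```

View pics/w1.png

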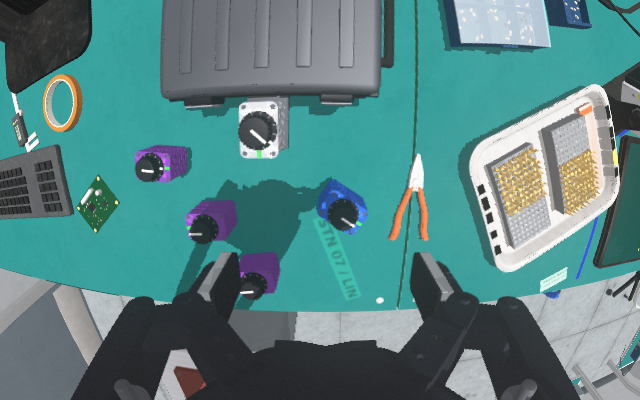

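View pics/w2.png

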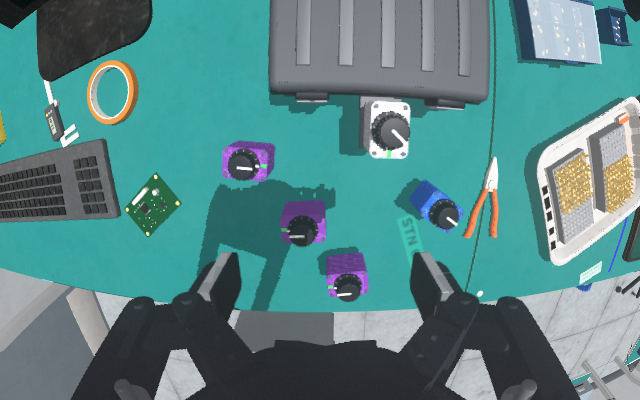

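Run:
```python
from h import *
a=cv2.imread("pics/w1_raw.png")[85:165,220:310];b=cv2.imread("pics/w2_raw.png")[85:165,345:435]
for n,i in(("z1",a),("z2",b)): cv2.imwrite(f"pics/{n}.png",cv2.resize(i,None,fx=7,fy=7,interpolation=cv2.INTER_NEAREST))
```

```text
(no output)
```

View pics/z1.png

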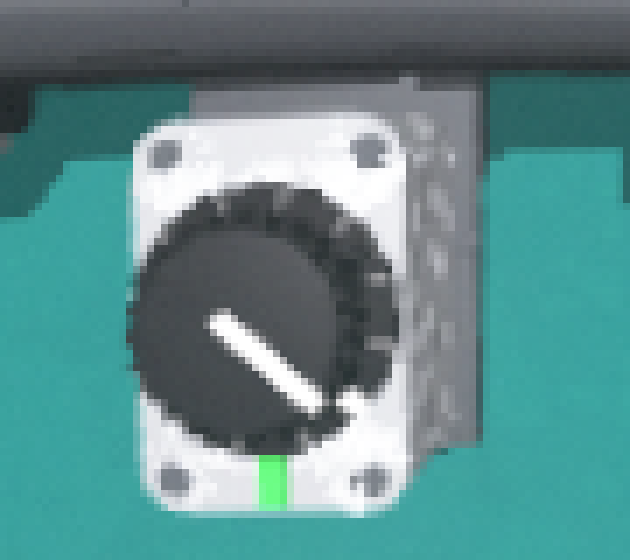

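View pics/z2.png

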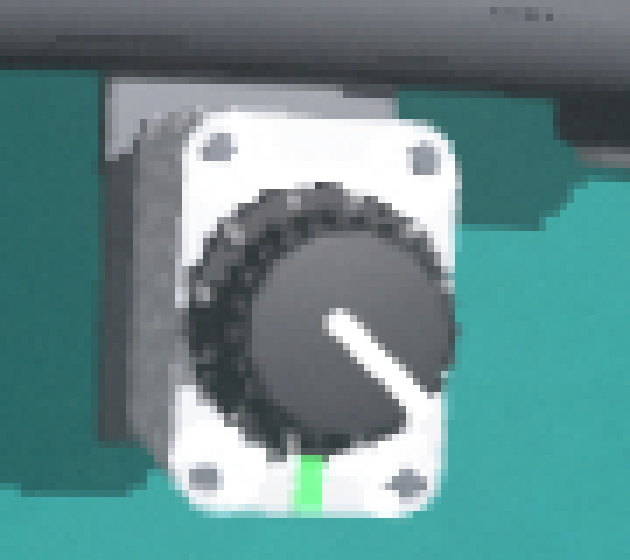

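Run:
```python
from h import *
o1=np.array([220,85]);o2=np.array([345,85]);f=lambda p,o:(np.array(p)+.5)/7-.5+o
c1,c2=cal("w1"),cal("w2")
def T(a,b): return tri([ray("wrist",f(a,o1),c1),ray("wrist",f(b,o2),c2)])
S=[]
for a,b in [((165,154),(218,147)),((370,151),(424,158)),((374,480),(406,485)),((173,480),(206,477))]:
    x,e=T(a,b);print(x,e);S.append(x)
S=np.array(S);print("centre",S.mean(0)); 
v=(S[0]+S[1]-S[2]-S[3])/2;w=(S[0]+S[3]-S[1]-S[2])/2
print("len",np.linalg.norm(v),np.linalg.norm(w),"yaw",np.arctan2(v[1],v[0]),np.arctan2(-w[0],w[1]))
g,e=T((273,483),(311,484));print("green",g,e)
p,e=T((220,322),(340,322));print("ptr in",p,e)
print("head (tip on skirt / edge)")
for a,c,o in(((220,322),(315,402)),):pass
for (a,b,o,c) in (((220,322),(315,402),o1,c1),((340,322),(425,398),o2,c2)):
    A=plane("wrist",f(a,o),.1445,c);B=plane("wrist",f(b,o),.1445,c);d=B-A
    print(A,B,"ang from -x",np.arctan2(d[1],d[0])+np.pi)
# top camera: white pointer / green mark / front edge
# lid front top edge and body edges, wrist
for nm,c in(("w1",c1),("w2",c2)):
    print(c["pose"][:3,3])
```

```text
[ 0.6043 -0.1457  0.1241] [np.float64(7.852649939704196e-05), np.float64(7.852649939684611e-05)]
[ 0.6037 -0.1729  0.1244] [np.float64(0.0001308248393296915), np.float64(0.00013082483932957267)]
[ 0.5605 -0.1722  0.1245] [np.float64(4.298255082944306e-05), np.float64(4.298255082924025e-05)]
[ 0.5611 -0.145   0.125 ] [np.float64(4.27009693258222e-05), np.float64(4.270096932589278e-05)]
centre [ 0.5824 -0.159   0.1245]
len 0.043213597153539375 0.027224440940797658 yaw -0.016047402687536627 -0.023200426389672932
green [ 0.5606 -0.1589  0.126 ] [np.float64(3.463874211790676e-05), np.float64(3.4638742118133245e-05)]
ptr in [ 0.5839 -0.1576  0.1458] [np.float64(2.6357287215656337e-05), np.float64(2.6357287215742084e-05)]
head (tip on skirt / edge)Traceback (most recent call last):
  File "<stdin>", line 14, in <module>
ValueError: not enough values to unpack (expected 3, got 2)
```

Run:
```python
from h import *
o1=np.array([220,85]);o2=np.array([345,85]);f=lambda p,o:(np.array(p)+.5)/7-.5+o
c1,c2=cal("w1"),cal("w2")
for (a,b,o,c) in (((220,322),(315,402),o1,c1),((340,322),(425,398),o2,c2)):
    A=plane("wrist",f(a,o),.1445,c);B=plane("wrist",f(b,o),.1445,c);d=B-A
    print(A,B,"ang from -x",np.arctan2(d[1],d[0])+np.pi)
for nm,c,lo,hi in(("w1",c1,166,378),("w2",c2,275,486)):
    im=cv2.imread(f"pics/{nm}_raw.png");s=cv2.cvtColor(im,cv2.COLOR_BGR2HSV)[...,1]
    pts=[]
    for u in range(lo,hi):
        r=70
        while r<125 and s[r,u]<90:r+=1
        pts.append((u,r-.5))
    pts=np.array(pts)
    print(nm,pts[::12].tolist())
    m0=np.median(pts[:,1]); k=pts[:,1]<np.percentile(pts[:,1],60)+1
    for it in range(4):
        D=np.array([ray("wrist",p,c)[1] for p in pts[k]])
        n=np.linalg.svd(D)[2][-1]
        allD=np.array([ray("wrist",p,c)[1] for p in pts]);k=np.abs(allD@n)<.004
    d=np.cross(n,[0,0,1]);d*=np.sign(d[1]);print(k.sum(),"yaw",np.arctan2(-d[0],d[1]))
    P=[plane("wrist",pts[k][i],.075,c) for i in (0,-1)];print(P)
```

```text
[ 0.5838 -0.1573  0.1445] [ 0.5737 -0.1687  0.1445] ang from -x 0.8448722758784912
[ 0.5838 -0.1578  0.1445] [ 0.5747 -0.1689  0.1445] ang from -x 0.8875554379296187
w1 [[166.0, 98.5], [178.0, 99.5], [190.0, 107.5], [202.0, 107.5], [214.0, 106.5], [226.0, 96.5], [238.0, 96.5], [250.0, 124.5], [262.0, 124.5], [274.0, 124.5], [286.0, 124.5], [298.0, 94.5], [310.0, 94.5], [322.0, 103.5], [334.0, 104.5], [346.0, 104.5], [358.0, 97.5], [370.0, 95.5]]
87 yaw -0.025699305871740557
[array([ 0.6187, -0.0431,  0.075 ]), array([ 0.6129, -0.2745,  0.075 ])]
w2 [[275.0, 93.5], [287.0, 95.5], [299.0, 101.5], [311.0, 102.5], [323.0, 102.5], [335.0, 93.5], [347.0, 94.5], [359.0, 94.5], [371.0, 124.5], [383.0, 124.5], [395.0, 124.5], [407.0, 97.5], [419.0, 98.5], [431.0, 108.5], [443.0, 109.5], [455.0, 109.5], [467.0, 102.5], [479.0, 103.5]]
64 yaw -0.005702968207946511
[array([ 0.6152, -0.0575,  0.075 ]), array([ 0.6135, -0.2748,  0.075 ])]
```

Run:
```python
from h import *
o1=np.array([220,85]);o2=np.array([345,85]);f=lambda p,o:(np.array(p)+.5)/7-.5+o
c1,c2=cal("w1"),cal("w2")
C=np.array([.5824,-.159])
for z in(.1285,):
    B=plane("wrist",f((352,402),o1),z,c1);d=B[:2]-C;print(B,np.hypot(*d),np.arctan2(d[1],d[0])+np.pi)
x,y=.5824,-.159
yaw=.93
manip.move_ptp([x,y,.20],quat(yaw))
manip.move_l([x,y,.1315],max_speed=.08)
o=manip.observe();print(o["clock"],o["ee_pos"],o["joints"],o["wrist_force"],o["moment"])
snap("wrist","w3")
manip.move_gripper(0.0,35)
o=manip.observe();print(o["clock"],o["finger_gap"],o["ee_pos"],o["wrist_force"],o["moment"])
snap("wrist","w4")
```

```text
[ 0.5714 -0.1704  0.1285] 0.01580052694438837 0.8043340246381145
4.975 [ 0.5829 -0.1592  0.1322] [-0.3971  0.2582  1.6747  0.      1.2076  0.2437] [-0.5967  0.1374  0.3066] [ 0.0253 -0.0383 -0.0004]
5.6 0.29898701511411885 [ 0.5827 -0.1592  0.1318] [ 0.2854 -0.6719  0.0393] [-0.0074 -0.1001  0.0814]
```

View pics/w3.png

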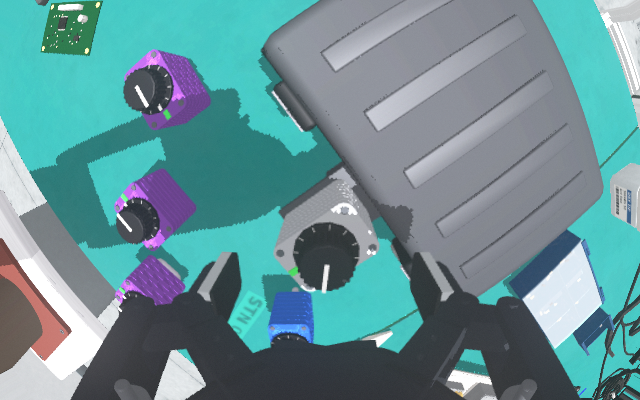

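View pics/w4.png

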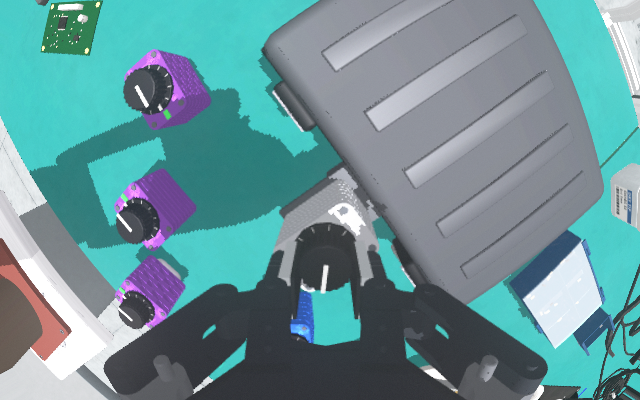

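Run:
```python
from h import *
c=cal("w3")
A=plane("wrist",(327,265),.1445,c);B=plane("wrist",(324,291),.1445,c);d=B-A;print("ptr w3",A,B,np.arctan2(d[1],d[0])+np.pi)
p=[.5827,-.1592,.1318]
t=np.arange(.93-.1,-.0001-.04,-.1)
for y in t:
    manip.move_ptp(p,quat(y))
    o=manip.observe();M=Rt()
    print(round(y,3),round(np.arctan2(M[1,0],M[0,0]),3),o["clock"],o["moment"],o["wrist_force"],round(o["joints"][5],3))
snap("wrist","w5")
```

```text
ptr w3 [ 0.5842 -0.1574  0.1445] [ 0.5737 -0.169   0.1445] 0.8344782885868383
0.83 0.832 5.9 [-0.0595  0.2194 -0.0526] [-2.0014  0.284   1.5189] 0.341
0.73 0.734 6.15 [ 0.3262  0.018  -0.0377] [0.1029 1.4876 1.2026] 0.439
0.63 0.635 6.4 [ 0.3587  0.0179 -0.0638] [0.3271 1.0575 1.6556] 0.538
0.53 0.536 6.65 [0.2641 0.1931 0.0079] [-0.765   0.4588  0.3186] 0.638
0.43 0.436 6.9 [ 0.2887  0.2188 -0.0175] [-1.3127  1.1369  1.2798] 0.738
0.33 0.336 7.15 [0.4554 0.1236 0.0088] [0.5135 1.9326 0.6172] 0.838
0.23 0.236 7.4 [ 0.4175  0.046  -0.0058] [0.2754 1.8649 0.4351] 0.938
0.13 0.136 7.65 [ 0.3929 -0.1337 -0.0782] [ 0.6322  1.8246 -0.9751] 1.038
0.03 0.036 7.9 [ 0.3158 -0.1239 -0.041 ] [0.9998 1.3055 0.2188] 1.138
```

View pics/w5.png

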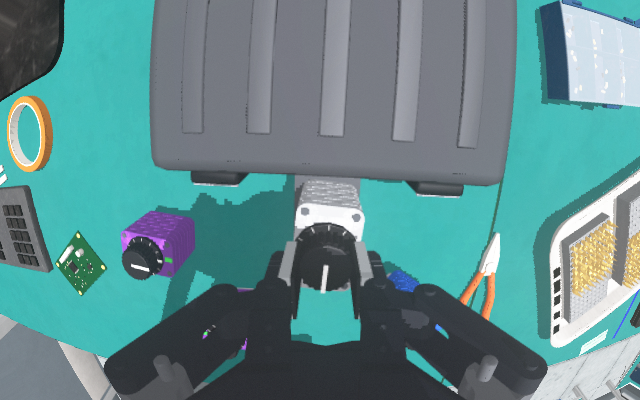

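Run:
```python
from h import *
im=cv2.imread("pics/w5_raw.png")[165:305,260:400]
cv2.imwrite("pics/z5.png",cv2.resize(im,None,fx=4.2,fy=4.2,interpolation=cv2.INTER_NEAREST))
```

```text
(no output)
```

View pics/z5.png

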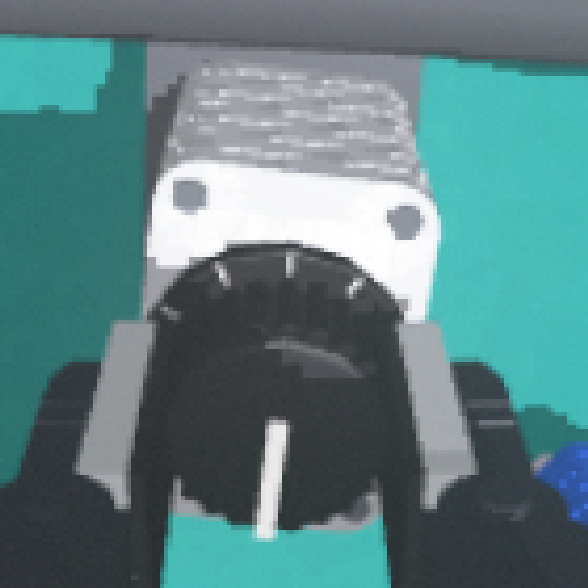

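Run:
```python
from h import *
c=cal("w5");f=lambda p:(np.array(p)+.5)/4.2-.5+[260,165]
a=plane("wrist",f((190,195)),.1245,c);b=plane("wrist",f((405,222)),.1245,c)
d=a-b;yb=np.arctan2(-d[0],d[1]);print(a,b,np.linalg.norm(d),"body yaw",yb)
A=plane("wrist",f((279,420)),.1445,c);B=plane("wrist",f((266,532)),.1445,c);d=B-A
pa=np.arctan2(d[1],d[0])+np.pi;print(A,B,"ptr",pa, "dial",pa-yb)
m=(a+b)/2;print("body centre",m[:2]-.0216*np.array([np.cos(yb),np.sin(yb)]))
a=c["pose"]
# lug edges at z .075
for p in((148,45),(148,150),(423,60),(423,150)): print(plane("wrist",f(p),.075,c))
```

```text
[ 0.6045 -0.1471  0.1245] [ 0.6018 -0.1739  0.1245] 0.026922392697448273 body yaw -0.09926348611789063
[ 0.5847 -0.1587  0.1445] [ 0.5687 -0.1577  0.1445] ptr 6.2212788749467 dial 6.32054236106459
body centre [ 0.5817 -0.1583]
[ 0.6111 -0.1372  0.075 ]
[ 0.5935 -0.1373  0.075 ]
[ 0.6101 -0.181   0.075 ]
[ 0.5951 -0.182   0.075 ]
```

Run:
```python
from h import *
c1,c2=cal("w1"),cal("w2")
f=lambda p,o:(np.array(p)+.5)/7-.5+np.array(o)
for c,o,ps in((c1,(220,85),((485,85),(482,435),(190,90),(190,118))),(c2,(345,85),((104,80),(98,435),(398,95),(397,115)))):
    P=[plane("wrist",f(p,o),.075,c) for p in ps];d=P[0]-P[1];print(np.array(P),"yaw",np.arctan2(d[1],d[0]))
# long edges by image scan for w1 right, w2 left
for nm,c,o,cols in(("w1",c1,(220,85),(284,296)),("w2",c2,(345,85),(354,364))):
    im=cv2.imread(f"pics/{nm}_raw.png");s=cv2.cvtColor(im,cv2.COLOR_BGR2HSV)[...,1].astype(int)
    P=[]
    for r in range(98,145):
        row=s[r,cols[0]:cols[1]];k=np.argmax(np.abs(np.diff(row)));P.append(plane("wrist",(cols[0]+k+.5,r),.075,c)[:2])
    P=np.array(P);k=np.abs(P[:,1]-np.median(P[:,1]))<.003;q=np.polyfit(P[k,0],P[k,1],1);print(nm,k.sum(),q[0],np.polyval(q,.583),P[:,0].min())
```

```text
[[ 0.6124 -0.1822  0.075 ]
 [ 0.5589 -0.1807  0.075 ]
 [ 0.6135 -0.1368  0.075 ]
 [ 0.6091 -0.1367  0.075 ]] yaw -0.027730627212164887
[[ 0.6133 -0.1363  0.075 ]
 [ 0.559  -0.1361  0.075 ]
 [ 0.6126 -0.1814  0.075 ]
 [ 0.6095 -0.1814  0.075 ]] yaw -0.0026385649223372902
w1 47 -0.05769340022051943 -0.1810593336750456 0.561816216142927
w2 47 0.006897037455129348 -0.13616167194791434 0.5619630340470009
```

Run:
```python
from h import *
manip.move_gripper(1.0)
manip.move_l([.583,-.1587,.15],quat(-.015),max_speed=.1)
o=manip.observe();print(o["clock"],o["ee_pos"],o["wrist_force"],o["moment"])
snap("wrist","w6")
im=cv2.imread("pics/w6_raw.png")[165:305,260:400]
cv2.imwrite("pics/z6.png",cv2.resize(im,None,fx=4.2,fy=4.2,interpolation=cv2.INTER_NEAREST))
```

```text
8.9 [ 0.5836 -0.1589  0.1507] [ 0.6828  0.0268 -0.8516] [-0.0164 -0.0101  0.004 ]
```

View pics/z6.png

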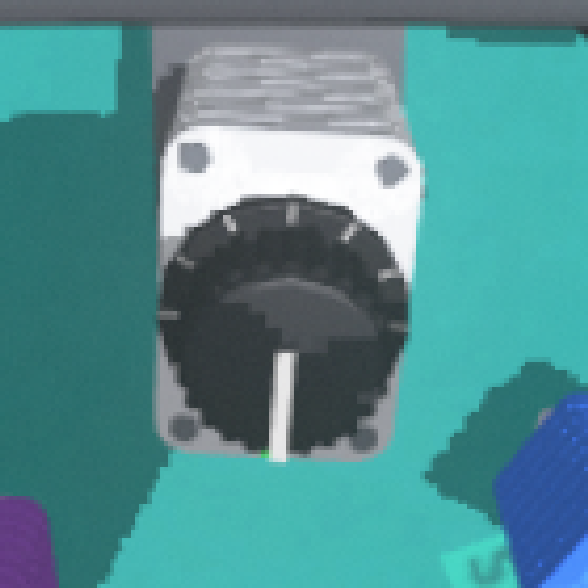

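Run:
```python
from h import *
c=cal("w6");f=lambda p:(np.array(p)+.5)/4.2-.5+[260,165]
S=np.array([plane("wrist",f(p),.1245,c) for p in((194,157),(392,171),(363,438),(185,427))]);print(S)
v=(S[0]+S[1]-S[2]-S[3])/2;w=(S[0]+S[3]-S[1]-S[2])/2
y1,y2=np.arctan2(v[1],v[0]),np.arctan2(-w[0],w[1]);print(S.mean(0),np.linalg.norm(v),np.linalg.norm(w),y1,y2)
A=plane("wrist",f((287,352)),.1445,c);B=plane("wrist",f((277,458)),.1445,c);d=B-A
pa=(np.arctan2(d[1],d[0])+np.pi+np.pi)%(2*np.pi)-np.pi;print(A,B,"ptr",pa,"dial",pa-(y1+y2)/2)
for p in((152,40),(152,120),(405,40),(405,90)): print(plane("wrist",f(p),.075,c))
```

```text
[[ 0.6044 -0.1473  0.1245]
 [ 0.6019 -0.1746  0.1245]
 [ 0.5592 -0.171   0.1245]
 [ 0.5616 -0.1443  0.1245]]
[ 0.5818 -0.1593  0.1245] 0.04287163326402797 0.027128321761205023 -0.07628581167841932 -0.08868535804169879
[ 0.5845 -0.1596  0.1445] [ 0.5684 -0.1581  0.1445] ptr -0.09369501496507837 dial -0.011209430105019319
[ 0.6092 -0.1372  0.075 ]
[ 0.5947 -0.1366  0.075 ]
[ 0.6086 -0.1811  0.075 ]
[ 0.5995 -0.1812  0.075 ]
```

Run:
```python
from h import *
manip.move_l([.5815,-.1588,.083],quat(-.015),max_speed=.08)
o=manip.observe();print(o["clock"],o["ee_pos"],o["wrist_force"],o["moment"])
manip.move_gripper(0.0,60)
o=manip.observe();print(o["clock"],o["finger_gap"],o["ee_pos"],o["wrist_force"],o["moment"])
manip.wait(.2)
snap("wrist","w7")
im=cv2.imread("pics/w7_raw.png")[125:305,220:420]
cv2.imwrite("pics/z7.png",cv2.resize(im,None,fx=3,fy=3,interpolation=cv2.INTER_NEAREST))
```

```text
9.9417 [ 0.582  -0.159   0.0836] [-0.1265 -0.5429  0.8353] [-0.0447 -0.0873 -0.0015]
10.45 0.42420696772961214 [ 0.582  -0.1591  0.0837] [ 0.3209 -0.4569  3.7893] [ 0.0548  0.072  -0.0261]
```

View pics/z7.png

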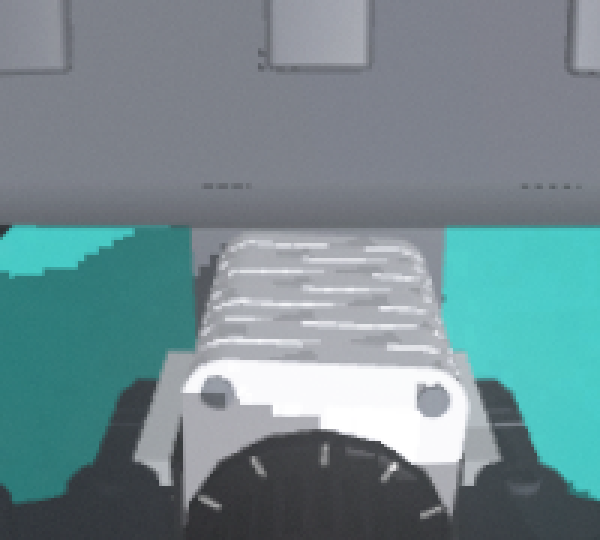

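Run:
```python
from h import *
c=cal("w7");f=lambda p:(np.array(p)+.5)/3-.5+[220,125]
a=plane("wrist",f((217,391)),.1245,c);b=plane("wrist",f((433,401)),.1245,c)
d=a-b;yb=np.arctan2(-d[0],d[1]);print(a,b,np.linalg.norm(d),"yaw",yb, (a+b)[:2]/2-.0216*np.array([np.cos(yb),np.sin(yb)]))
for p in((192,240),(194,300),(444,240),(444,300)): print(plane("wrist",f(p),.075,c))
M=Rt();print("tool yaw",np.arctan2(M[1,0],M[0,0]))
# case lid front edge (top-of-front) yaw in this view
d=plane("wrist",f((20,226)),.09,c)-plane("wrist",f((580,227)),.09,c);print("case yaw",np.arctan2(-d[0],d[1]))
o=manip.observe();print(o["clock"],o["wrist_force"],o["moment"])
```

```text
[ 0.6044 -0.1461  0.1245] [ 0.6025 -0.1732  0.1245] 0.027125013638287548 yaw -0.07042602961421798 [ 0.5819 -0.1581]
[ 0.6073 -0.137   0.075 ]
[ 0.596  -0.1367  0.075 ]
[ 0.6066 -0.1808  0.075 ]
[ 0.5953 -0.1812  0.075 ]
tool yaw -0.0150737670686858
case yaw -0.017516390033919818
10.7 [-1.0268 -0.8032  5.4576] [-0.0137  0.1322  0.0675]
```

Run:
```python
from h import *
o=manip.observe();print(o["clock"],o["finger_gap"],o["ee_pos"],o["wrist_force"],o["moment"])
for y in(.01,.035):
    manip.move_l([.582,-.159,.0842],quat(y),max_speed=.02);manip.wait(.15)
    o=manip.observe();print(y,o["clock"],o["finger_gap"],o["ee_pos"],o["wrist_force"],o["moment"])
M=Rt();print(M)
snap("wrist","w8")
im=cv2.imread("pics/w8_raw.png")[125:305,220:420]
cv2.imwrite("pics/z8.png",cv2.resize(im,None,fx=3,fy=3,interpolation=cv2.INTER_NEAREST))
```

```text
10.7 0.42064438674229254 [ 0.5819 -0.1591  0.0836] [-1.0268 -0.8032  5.4576] [-0.0137  0.1322  0.0675]
0.01 11.1 0.42190812077151646 [ 0.5816 -0.1588  0.0837] [-0.1724  0.4888 -0.9259] [0.0516 0.041  0.0652]
0.035 11.5 0.4203485954187318 [ 0.5817 -0.1588  0.0837] [ 0.9986  0.2458 -4.4411] [-0.0011 -0.0527 -0.0004]
[[ 0.9994  0.0345 -0.0007]
 [ 0.0345 -0.9994  0.0003]
 [-0.0007 -0.0004 -1.    ]]
```

View pics/z8.png

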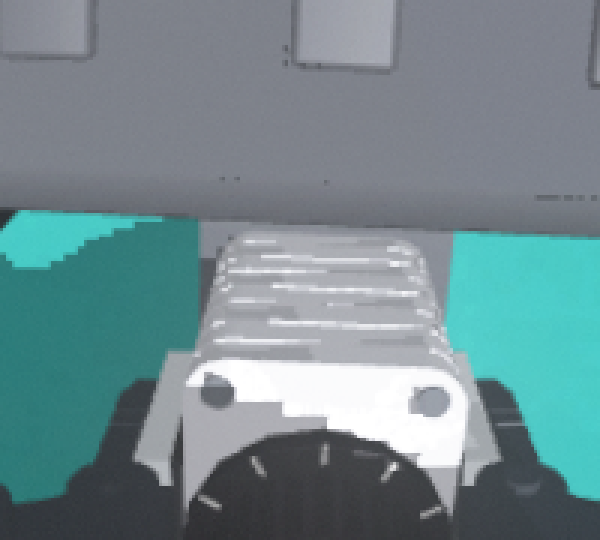

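Run:
```python
from h import *
c=cal("w8");f=lambda p:(np.array(p)+.5)/3-.5+[220,125]
z=.1245
a=plane("wrist",f((217,391)),z,c);b=plane("wrist",f((432,401)),z,c)
d=a-b;yb=np.arctan2(-d[0],d[1]);print(a,b,np.linalg.norm(d),"yaw",yb, (a+b)[:2]/2-.0216*np.array([np.cos(yb),np.sin(yb)]))
for p in((200,235),(200,280),(452,240),(449,320)): print(plane("wrist",f(p),.075,c))
d=plane("wrist",f((20,211)),.09,c)-plane("wrist",f((580,236)),.09,c);print("case yaw",np.arctan2(-d[0],d[1]))
```

```text
[ 0.6036 -0.1448  0.1245] [ 0.6031 -0.1718  0.1245] 0.027004116692960926 yaw -0.020677890063160974 [ 0.5817 -0.1579]
[ 0.607  -0.1369  0.075 ]
[ 0.5985 -0.1369  0.075 ]
[ 0.6075 -0.1807  0.075 ]
[ 0.5923 -0.1815  0.075 ]
case yaw -0.012874077149437722
```

Run:
```python
from h import *
q=quat(.038)
manip.move_l([.5830,-.1596,.0846],q,max_speed=.02);manip.wait(.1)
o=manip.observe();z0=o["ee_pos"][2];print(o["clock"],o["ee_pos"],o["wrist_force"],o["moment"])
p0=np.array([.5830,-.1596,.0846])
for dz in (.004,.008,.011,.014,.018,.023,.028,.032,.035,.0370,.0385):
    manip.move_l(p0+[0,0,dz],q,max_speed=.03);o=manip.observe()
    print(dz,o["clock"],round(o["ee_pos"][2]-z0,4),o["wrist_force"],o["moment"],round(o["finger_gap"],3))
    if abs(o["wrist_force"][2])>25: break
manip.wait(.2);o=manip.observe();print(o["clock"],o["ee_pos"],o["wrist_force"])
snap("side","s1");im=cv2.imread("pics/s1_raw.png")[120:220,280:380]
cv2.imwrite("pics/s1z.png",cv2.resize(im,None,fx=6,fy=6,interpolation=cv2.INTER_NEAREST))
```

```text
11.9 [ 0.5829 -0.1595  0.0844] [-0.69   -0.4452 -3.8139] [-0.0041  0.0158  0.0712]
0.004 12.1833 0.0047 [ 0.8347  0.0102 -3.4474] [-0.023  -0.0107 -0.0038] 0.421
0.008 12.4667 0.0086 [-0.56   -0.1839 -3.4809] [-0.0131  0.0192 -0.0242] 0.417
0.011 12.7167 0.0112 [-0.6295  0.2613 -3.7319] [-0.0216 -0.0271  0.0128] 0.424
0.014 12.9667 0.0141 [-0.9409  0.8031 -5.1862] [ 0.0223  0.0533 -0.0187] 0.419
0.018 13.25 0.0184 [ 0.0281  0.2252 -6.3423] [ 0.0512  0.1599 -0.0458] 0.423
0.023 13.5667 0.0237 [ 0.0318  0.2387 -4.4358] [0.0367 0.1425 0.0347] 0.419
0.028 13.8833 0.0287 [-0.1516  0.402  -4.9476] [ 0.0172  0.1163 -0.0363] 0.424
0.032 14.1667 0.0326 [-0.5618  0.0251 -3.6531] [0.0204 0.0163 0.0307] 0.424
0.035 14.4167 0.0354 [-0.9379  0.2032 -5.1624] [ 0.0063  0.0849 -0.0781] 0.424
0.037 14.6667 0.0373 [-0.457   0.2849 -4.7642] [ 0.1045  0.1067 -0.0092] 0.422
0.0385 14.9167 0.0376 [  1.8242  -0.98   -15.0409] [-0.2519 -0.523  -0.0271] 0.422
15.1167 [ 0.5826 -0.1595  0.1221] [  3.0152  -2.1991 -18.5935]
```

View pics/s1z.png

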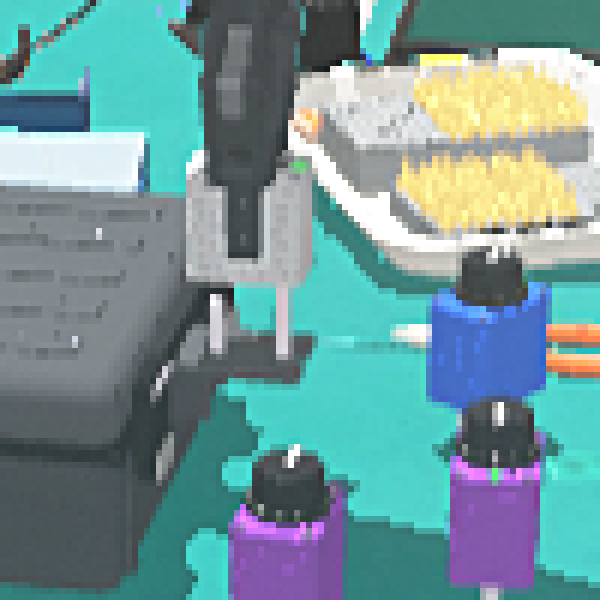

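Run:
```python
from h import *
q=quat(.038)
for z in (.118,.110,.104,.098,.094,.091,.0885):
    manip.move_l([.5830,-.1596,z],q,max_speed=.03);o=manip.observe()
    print(z,o["clock"],o["ee_pos"],o["wrist_force"],o["moment"],round(o["finger_gap"],3))
    if o["wrist_force"][2]>1: break
manip.wait(.1)
snap("side","s2");im=cv2.imread("pics/s2_raw.png")[120:220,280:380]
cv2.imwrite("pics/s2z.png",cv2.resize(im,None,fx=6,fy=6,interpolation=cv2.INTER_NEAREST))
snap("wrist","w9")
```

```text
0.118 15.4833 [ 0.5837 -0.1598  0.1195] [ 0.5361  0.1693 -3.1325] [-0.0373 -0.0223 -0.0018] 0.421
0.11 15.9 [ 0.5827 -0.1595  0.1096] [ 0.3123  0.0228 -4.3041] [-0.0402  0.0514 -0.0039] 0.42
0.104 16.25 [ 0.5827 -0.1595  0.1035] [-0.3132  0.0474 -4.0075] [-0.0361  0.0181 -0.009 ] 0.42
0.098 16.6 [ 0.5827 -0.1595  0.0976] [ 0.4744  0.0536 -3.9161] [-0.0031  0.0203 -0.0516] 0.425
0.094 16.8833 [ 0.5828 -0.1595  0.0937] [-0.0532 -1.0026 -3.3141] [0.003  0.0095 0.0448] 0.421
0.091 17.1333 [ 0.5828 -0.1595  0.0907] [-0.4829  0.0821 -3.794 ] [-0.0148  0.0487 -0.0012] 0.421
0.0885 17.3833 [ 0.5828 -0.1595  0.0883] [-0.3403  0.3422 -3.2551] [ 0.0182  0.0092 -0.0312] 0.42
```

View pics/s2z.png

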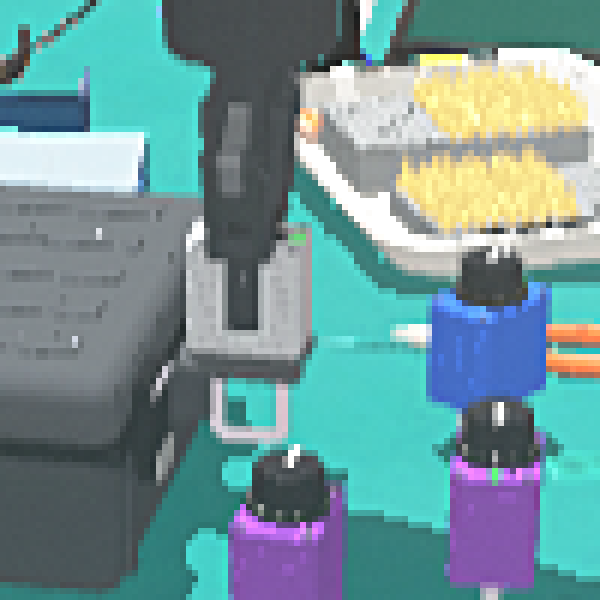

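View pics/w9.png

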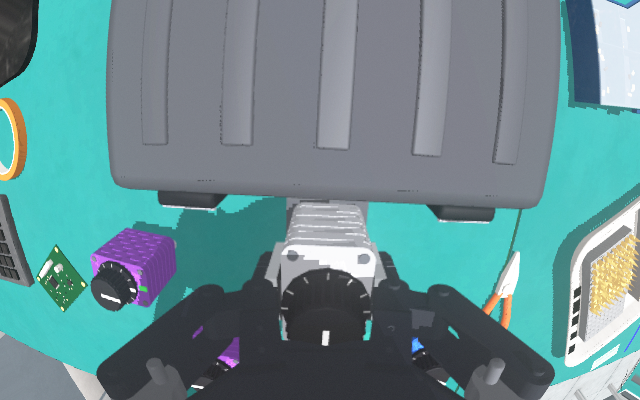

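Run:
```python
from h import *
c1,c2=cal("w1"),cal("w2")
for n,a,b in(("blue",(343,215),(445,217)),("p1",(203,231),(300,234)),("p2",(150,167),(243,162)),("p3",(252,288),(347,287))):
    print(n,tri([ray("wrist",a,c1),ray("wrist",b,c2)]))
```

```text
blue (array([ 0.4827, -0.2396,  0.0846]), [np.float64(0.0016488120528152165), np.float64(0.0016488120528152944)])
p1 (array([ 0.459 , -0.0711,  0.0769]), [np.float64(0.0006436234581406556), np.float64(0.0006436234581406512)])
p2 (array([ 0.5428, -0.0108,  0.079 ]), [np.float64(0.001243457563419615), np.float64(0.0012434575634195529)])
p3 (array([ 0.3856, -0.1273,  0.0824]), [np.float64(0.0016405948149499595), np.float64(0.0016405948149500018)])
```

Run:
```python
from h import *
q=quat(.038);d=np.array([np.cos(-.015),np.sin(-.015),0])
p0=np.array([.5830,-.1596,.0885])
for s in (.006,.014,.022,.03,.04,.055):
    manip.move_l(p0-s*d,q,max_speed=.04);o=manip.observe()
    print(s,o["clock"],o["ee_pos"],o["wrist_force"],o["moment"])
    if np.hypot(*o["wrist_force"][:2])>8: print("STOP");break
snap("side","s3");im=cv2.imread("pics/s3_raw.png")[120:220,280:380]
cv2.imwrite("pics/s3z.png",cv2.resize(im,None,fx=6,fy=6,interpolation=cv2.INTER_NEAREST))
```

```text
0.006 17.8833 [ 0.5766 -0.1595  0.0885] [ 0.0025 -0.0275 -2.6943] [-0.0677 -0.001   0.0082]
0.014 18.2333 [ 0.5687 -0.1594  0.0885] [ 0.8272  0.2044 -4.6861] [0.0032 0.0441 0.0108]
0.022 18.5833 [ 0.5607 -0.1593  0.0885] [-0.1469  0.2127 -4.3232] [-0.0102  0.0136  0.0132]
0.03 18.9333 [ 0.5528 -0.1591  0.0885] [-0.0558 -0.3774 -2.7481] [ 0.0097 -0.0571 -0.0161]
0.04 19.3333 [ 0.5428 -0.159   0.0885] [-0.1129 -0.2584 -3.9546] [ 0.0125 -0.0594  0.0295]
0.055 19.8583 [ 0.5279 -0.1588  0.0886] [-0.5348  0.1079 -4.5195] [ 0.0244 -0.0254 -0.0493]
```

View pics/s3z.png

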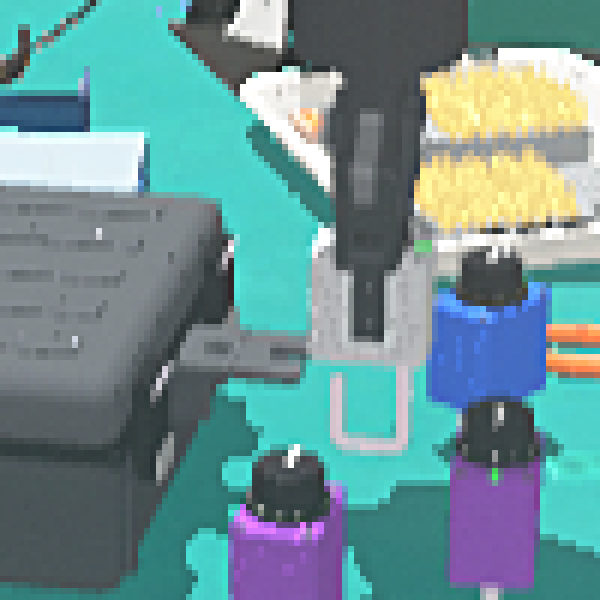

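Run:
```python
from h import *
q=quat(.038)
manip.move_l([.528,-.1588,.215],q,max_speed=.08);manip.wait(.3)
o=manip.observe();print(o["clock"],o["ee_pos"],o["wrist_force"],o["moment"],o["finger_gap"])
snap("side","s4");im=cv2.imread("pics/s4_raw.png")[60:220,240:440]
cv2.imwrite("pics/s4z.png",cv2.resize(im,None,fx=3.7,fy=3.7,interpolation=cv2.INTER_NEAREST))
snap("wrist","w10");snap("top","t10")
```

```text
21.9417 [ 0.5279 -0.1588  0.2148] [-0.1451 -0.2105 -3.7205] [-0.0427 -0.0027 -0.0463] 0.4226721585407882
```

View pics/s4z.png

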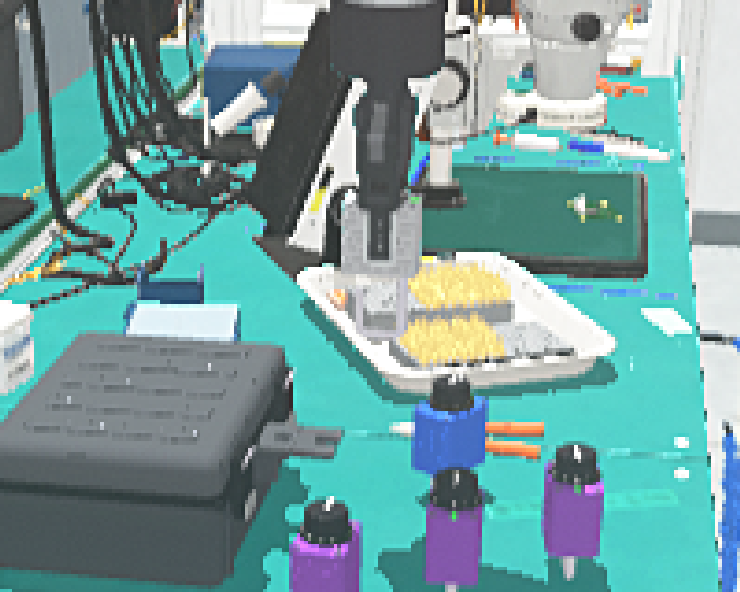

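View pics/t10.png

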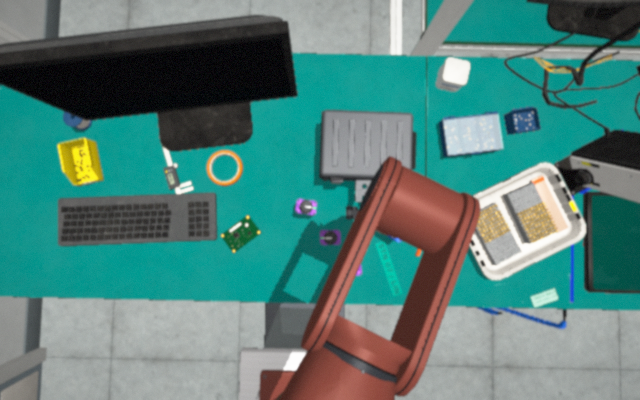

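View pics/w10.png

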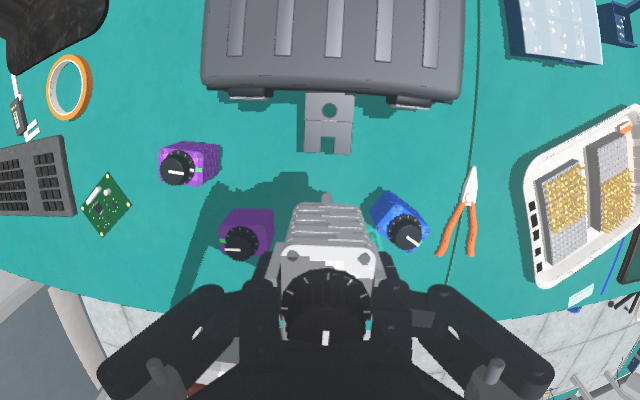

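Run:
```python
from h import *
p,d=ray("side",(342.7,151.4),cal("s4"));print("bow bottom",p+d*(-.159-p[1])/d[1])
o=manip.observe();print(o["clock"],o["wrist_force"],o["finger_gap"])
manip.finish_job()
```

```text
bow bottom [ 0.526  -0.159   0.1568]
22.0917 [ 0.5434  0.593  -3.6201] 0.415385171765493
the job is handed in; nothing more can be done
```

The padlock is unlocked, opened and off the lug, and I handed the job in at 22.1 s with the gripper holding it up. No verdict comes back, so the checks below are my own.

- **Dial:** I turned it clockwise from about 0.88 rad. After I let go it measured −0.01 rad relative to the body, on the green mark.
- **Straightening:** Dialling had turned the lock about 0.08 rad askew. I gripped the body and turned it to within about 0.01 rad of the case. I then shifted it about 1–2 mm to centre it over the lug point.
- **Opening:** The lift met a hard stop 37.7 mm up, against the expected 38 mm, and the wrist force rose to 18.6 N there. I then lowered the lock to about 4 mm above the lug and drew it out 55 mm. No sideways force exceeded 1.1 N while lowering, drawing out or raising.
- **Final pose:** The side picture shows the lock upright with its dial on top and the shackle open. The lowest part of the bow is at z ≈ 0.157 m, and the case lid is at 0.107 m. The wrist carries only about 3.6 N, which matches the lock's weight, and the grip is steady. In the last wrist view the board, cutters and tape look unmoved.

One check disagreed: after I closed the gripper on the body, the gap read 36 mm, as if the body sat flat against the pads. The pictures showed it turned about 0.05 rad relative to the gripper, so I trusted the pictures and rotated the gripper to make up for it.

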